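# Push a vial rack past the sprung gate of a loading chute

## Robot

A 7-joint arm with a two-finger parallel gripper is mounted at the origin on the work surface. World frame = base frame: x ahead of the robot, y to its left, z up, the work surface at z = 0. Lengths are in mm, angles in rad, forces in N, time in s.
With the tool pointing down it reaches from about 425 to 825 mm from the base axis. Payload 3.6 kg.
Tool frame: the origin (TCP) lies midway between the tips of the shut fingers; the grasp point (between the pads) lies 19 mm behind it (grasp_offset is the distance from the TCP to the grasp point, in mm); z points along the fingers, y is the direction in which the jaws open and shut (so a half turn about z gives the same grasp; the last joint's range is limited). The gripper opens to 85 mm and grips with 20 to 120 N. Pads are 22 mm wide; open, the fingers measure 114 mm over their backs; the gripper's body (76 mm by 85 mm) begins 54 mm behind the grasp point. The pads swing forward as they close: fully open they stand 13 mm farther back than shut.
Start: joints at [-1.274, 0.615, -0.013, 1.423, 0.008, 1.103, -0.04], TCP at [206.778, 616.203, 231.297] pointing down, gripper open.
Joint ranges: [-3.12, 3.12], [-0.3, 2.06], [-1.34, 1.32], [0.26, 2.42], [-1.36, 4.5], [0.01, 1.98], [-2.84, 2.84]. Speed limits (rad/s): [2.79, 2.79, 3.14, 3.14, 3.14, 3.14, 3.14].

## Interface

Orientations are given as a rotation vector (axis times angle).
In Python, from station import get_obs, camera, calibration, hand_in, grasp_offset gives the robot as it stands.
- The arm moves only by the tool play_rows, never from a script. Its argument "motion" is a list of rows, each a list of 4 numbers: the shift along the tool's x, y, z scaled (see below), then the turn about the tool's z scaled (see below). In form: [[x, y, z, yaw], ...]. A call has exactly 8 rows; each row is the pose to reach, as a shift and turn from the pose commanded when the call began, along the tool's axes at that moment; what a row does not reach only later rows make up. The controller multiplies each number of a shift by 30 cm and each number of a turn by 45 degrees. A row lasts 1/10 s, in which the tool goes at most 50 mm and 8.59 degrees, less where a joint would pass 70% of its speed; a pose out of reach is approached as far as the arm can. A call with a number of a shift or a turn outside -1 to 1 is refused whole. A call with a gripper value outside its range is refused whole. "gripper" is the closure, from 0 (fully open) to 1 (shut), set as the call begins (left out, the last holds). The fingers move at their own pace and stop on an object; "grip_force" is the grip in N (left out, the last holds). Time passes only in rows, so rows that repeat a pose let the fingers close, or fill a call up. It gives the time, the measured TCP pose, the force and the opening at its end, in the units of the state.
- get_obs(): the state, without advancing time (a new reading comes with each control period).
- camera(name): name is "scene" or "top" or "wrist"; returns (picture, depth): 400x640x3 uint8, blue, green, red; 400x640 float32, mm along the optical axis (not along the pixel's ray), 0 where there is no reading.
- calibration(name): a dict with "mtx" (3x3 intrinsics, pixels), "camera_from_world" (4x4, takes a point from world to camera coordinates); the wrist camera has in their place "tool_from_camera" (4x4, takes a point from camera to tool coordinates, whose origin is the TCP and whose axes are the flange's). Camera axes: x right, y up, looking along -z (the intrinsics and any distortion apply to the point x, -y, -z); pixel columns grow to the right and rows downward; lengths in mm; the calibration is good to about 2 mm. A picture is of the moment at which its call begins: read the wrist's pose just before it. calibration takes no time and is no camera call.
- hand_in(): hands the job in, once; it reports no verdict.
The state is a dict: "clock": time; "qpos": joint angles; "joint_velocities": joint speeds; "joint_torque": joint torques, N m; "tool_pos": TCP position; "ee_rot": TCP orientation; "contact_force": force on the tool from outside, world axes, zero at the start; "torque": the same for the moment, N m; "grip_width": opening from 0.0 (shut) to 1.0 (fully open).
Only numpy, scipy, OpenCV 4.12 (cv2) and the standard library are available. Lean on these libraries where they do the work, as an engineer would, in place of code of your own. Each camera call takes 0.05 s, during which the arm holds its last target. There are 200 camera calls.

## Task

Hold the chute's spring gate down with one fingertip on its long press bar and, while keeping it down, push the vial rack along the chute with another finger, over the lowered gate, until it is fully home against the end stop; then take the hand away so that the gate springs up shut behind the rack. Only push: do not pinch, lift or tip the rack. Never let the gate and the rack hit one another, and leave the weight, jar and beaker where they stand.

Things in the scene. Friction and masses are not known exactly. Their poses are not given: they have to be found in the camera images.
- chute: Fixed, straight, open-topped grey chute. Origin on the bench below its centre line at the gate; x = the way the rack travels, y = level, from press bar towards hinge, z up. Running surface 80 mm above the bench, x -190 to +130 mm, 54 mm wide between 4 mm side walls rising 18 mm above it; entry end open. Grey base plate; two hinge pillars 112 mm high at y = +100, x = -135 and -25 mm. Yaw varies.
- end_stop (a point): Centre of the chute's end-stop face, at the running surface (80 mm above the bench), chute x = +120 mm. The stop is a fixed block 62 mm wide, 32 mm high above the running surface. Axes as the chute's. The rack is home when its front wall touches this face.
- rack: Loose white rack with six black-capped glass vials, 80 mm long (its x, along the chute), 48 mm wide, 54 mm high over the caps, about 0.2 kg. Stands in the chute between entry and gate, nearly parallel to it. Origin: centre of its underside. Each end is a flat upright wall, 48 mm wide, from the underside up to 40 mm. Home: origin at chute x = +80 mm.
- gate: Sprung steel drop gate and its press bar, one rigid piece. Origin on the hinge line (along the chute's x, at chute y = +100 mm, 100 mm above the bench), at chute x = 0. Axes as the chute's when closed. Its arms pass under the chute from the hinge to the press bar, so pushing the bar down sinks the stop plate.
- gate_top (a point): Middle of the stop plate's top edge, 18 mm above the running surface when closed, barring the way. Plate: upright, 6 mm thick along the chute at chute x = 0, 32 mm wide (chute y -20 to +12 mm), in a 16 mm slot across the chute.
- gate_hinge (a joint): Gate angle, rad: 0 closed (plate up), 0.30 at its lower stop. From 0.21 on the plate is wholly below the running surface. A spring closes it whenever it is let go; pressing the bar down takes about 3 N at first and about 5 N fully down.
- bar_mid (a point): On the press bar's top face, at chute x = -60 mm: flat steel bar along the chute outside its wall, chute y = -50 mm, 280 mm long (chute x -200 to +80), 24 wide, 8 thick. Top 140 mm above the bench when closed, 100 mm at 0.26 rad, 94 mm at 0.30 rad, then 5 mm farther out. Held down it keeps one height along its length, so a fingertip can slide along it.
- weight: Bystander: steel calibration weight with a knob, 38 mm across, 57 mm high, loose on the bench on the press-bar side of the chute. Origin: centre of its underside.
- jar: Bystander: capped jar, 52 mm across, 70 mm high, loose on the bench on the press-bar side. Origin: centre of its underside.
- beaker: Bystander: small glass beaker, 64 mm across, 75 mm high, loose on the bench beyond the chute's end stop. Origin: centre of its underside.

How it is judged:
By the outcome, as a careful person would: the job done as asked, in the order asked, and still so for the second after the job is handed in, with the robot touching nothing.
It also fails if it takes over 40 s, if anything falls off the work surface, if the arm or the gripper's body presses on something with over 40 N, if the wrist force passes 120 N, or if a joint passes its speed limit or range.

## Working session

There is one attempt and no reset: what is moved stays moved. The work goes in short steps, Python scripts to look and compute and a tool call to move; the robot and the scene stay as the last step left them, time stands still between calls to the robot, and variables do not carry over. Pictures are saved under pics/ and viewed, about 8 in all and at most 12, crops included, and the job is handed in when it is done.

Besides the shell and the picture viewer there is one more tool, called after "Call:" as name(argument=value, ...), one argument or row to a line, values as JSON. play_rows: Moves the arm, as the interface text tells. Its arguments: {"type":"object","properties":{"motion":{"type":"array","items":{"type":"array","items":{"type":"number","minimum":-1,"maximum":1}}},"gripper":{"type":"number"},"grip_force":{"type":"number"}},"required":["motion"]}

```bash
ls; mkdir -p pics
cat > h.py <<'E'
import numpy as np, cv2
from station import get_obs, camera, calibration, hand_in, grasp_offset
from scipy.spatial.transform import Rotation as R
def cloud(name):
    o=get_obs(); im,d=camera(name); c=calibration(name); K=np.array(c["mtx"])
    v,u=np.mgrid[0:400,0:640]
    X=(u-K[0,2])/K[0,0]*d; Y=-(v-K[1,2])/K[1,1]*d
    P=np.stack([X,Y,-d,np.ones_like(d)],-1)
    if name=="wrist":
        T=np.eye(4);T[:3,:3]=R.from_rotvec(o["ee_rot"]).as_matrix();T[:3,3]=o["tool_pos"]
        M=T@np.array(c["tool_from_camera"])
    else: M=np.linalg.inv(np.array(c["camera_from_world"]))
    W=(P@M.T)[...,:3]; W[d==0]=np.nan
    return im,d,W
E
python3 - <<'E'
from h import *
o=get_obs(); print(o, grasp_offset if not callable(grasp_offset) else grasp_offset())
for n in ["scene","top"]:
    im,d,W=cloud(n); cv2.imwrite(f"pics/{n}0.png",im); np.save(f"pics/{n}0.npy",W)
    print(n,{k:np.round(v,3).tolist() if k!='x' else 0 for k,v in calibration(n).items()})
E
```

```text
pics
{'clock': 0.0, 'qpos': array([-1.27350576,  0.61593709, -0.01263955,  1.42494707,  0.00810737,
        1.10339601, -0.04038405]), 'joint_velocities': array([ 0.0024872 ,  0.00067257,  0.00062493, -0.0010996 , -0.00048639,
        0.00038584, -0.0011025 ]), 'joint_torque': array([-2.27466530e-04, -4.69214022e+01,  2.59240558e-01, -1.71026981e+01,
        9.94033122e-03,  9.85561201e-03, -4.58190371e-06]), 'tool_pos': array([206.53717896, 615.48388419, 230.11053234]), 'ee_rot': array([-0.50616352, -3.10014812,  0.004096  ]), 'contact_force': array([-0.75555568,  0.49224432,  0.68761569]), 'torque': array([-0.02069106,  0.01798004,  0.0247219 ]), 'grip_width': 1.0010036639524034} 18.700000000000003
scene {'mtx': [[503.275, 0.0, 323.067], [0.0, 503.275, 201.058], [0.0, 0.0, 1.0]], 'camera_from_world': [[-0.808, 0.589, 0.016, 433.209], [-0.34, -0.488, 0.804, 187.64], [0.481, 0.644, 0.594, -1413.869], [0.0, 0.0, 0.0, 1.0]]}
top {'mtx': [[420.813, 0.0, 320.064], [0.0, 420.813, 199.689], [0.0, 0.0, 1.0]], 'camera_from_world': [[0.005, -1.0, -0.027, 119.458], [0.993, 0.001, 0.122, -628.248], [-0.122, -0.027, 0.992, -868.276], [0.0, 0.0, 0.0, 1.0]]}
```

View pics/scene0.png

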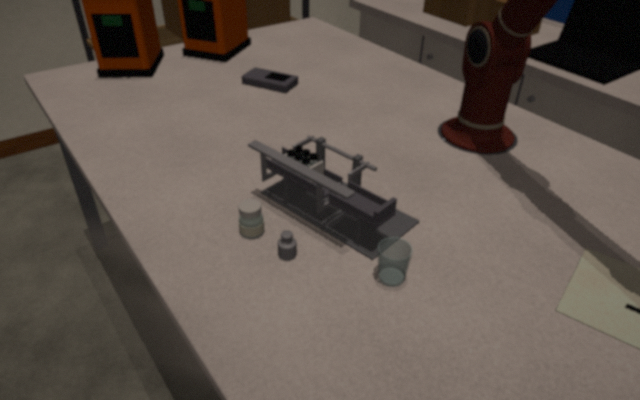

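View pics/top0.png

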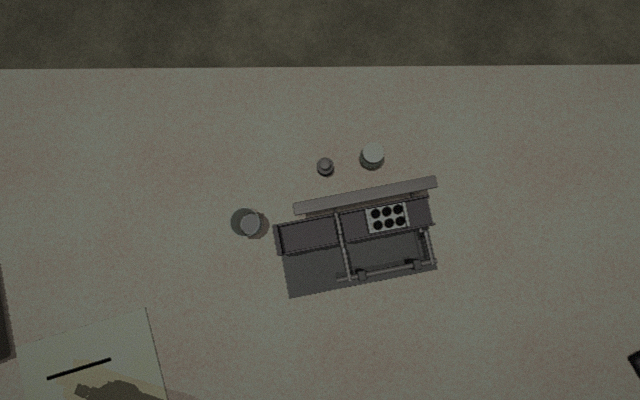

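The scene view shows the chute mid-table with the bar on the far side, the jar and weight beyond it, and the beaker past the end stop. In the top view the bar runs from (294,207) to (437,182), the rack is at about (388,218), and the gate arm is near column 340. The rack has to travel left (+y).

Run:
```python
from h import *
W=np.load("pics/top0.npy"); im=cv2.imread("pics/top0.png")
v,u=np.mgrid[0:400,0:640]
roi=(u>270)&(u<450)&(v>165)&(v<300)
z=W[...,2]
# bar: z near 140, upper side
m=roi&(z>128)&(z<150)
n,l,s,c=cv2.connectedComponentsWithStats(m.astype(np.uint8))
for i in range(1,n):
    if s[i,4]<60: continue
    p=W[l==i]; r=cv2.minAreaRect(p[:,:2].astype(np.float32))
    print(i,s[i],np.round(p.mean(0),1),"rect",np.round(r[0],1),np.round(r[1],1),round(r[2],2))
for pt in [(388,218),(340,230),(345,255),(300,236),(310,204),(430,185),(320,270),(390,250),(375,270),(362,275),(416,264),(277,240),(325,165),(372,155),(250,222),(428,212),(427,245)]:
    print(pt,np.round(W[pt[1],pt[0]],1))
o=get_obs(); print(R.from_rotvec(o["ee_rot"]).as_matrix().round(3))
cv2.imwrite("pics/topc.png",cv2.convertScaleAbs(cv2.resize(im[140:310,220:460],None,fx=3.3,fy=3.3,interpolation=cv2.INTER_CUBIC),alpha=1.7))
```

```text
1 [ 293  175  145   40 1838] [625.2  32.7 139.7] rect [625.6  32.3] [ 24.6 280.1] 11.36
2 [394 204   9  10  71] [599.7 -31.  133.3] rect [599.8 -31.1] [15.4 17.1] 84.44
3 [383 206   9  10  69] [595.4  -9.6 133.6] rect [595.5  -9.8] [16.1 16.3] 68.38
4 [371 208  10  10  70] [591.3  11.9 133.3] rect [591.2  11.6] [16.6 16.7] 71.17
5 [396 216  10   9  70] [577.2 -35.7 133.5] rect [577.5 -35.6] [17.1 15.4] 89.91
6 [385 218  10   9  69] [573.2 -14.1 133.6] rect [572.7 -14.2] [16.  16.4] 44.7
7 [374 220   9  10  69] [569.1   7.5 133.3] rect [569.2   7.5] [16.2 16.4] 62.83
(388, 218) [581.3 -11.6 133.3]
(340, 230) [559.8  79.7  98.3]
(345, 255) [510.3  70.1 108.1]
(300, 236) [548.2 161.   79.4]
(310, 204) [607.  137.8 142.1]
(430, 185) [644.5 -92.1 138.2]
(320, 270) [476.6 121.8   5.8]
(390, 250) [520.9 -31.8   6.8]
(375, 270) [481.4  11.2 102.5]
(362, 275) [472.2  37.5 113.7]
(416, 264) [493.7 -67.7 109.1]
(277, 240) [539. 204. 111.]
(325, 165) [700.9 110.8  55.5]
(372, 155) [718.8  11.8  71.7]
(250, 222) [581.7 279.1   4.7]
(428, 212) [597.7 -99.4  83.3]
(427, 245) [530.6 -90.7 105.7]
[[-0.948  0.318 -0.001]
 [ 0.318  0.948 -0.002]
 [-0.    -0.002 -1.   ]]
```

View pics/topc.png

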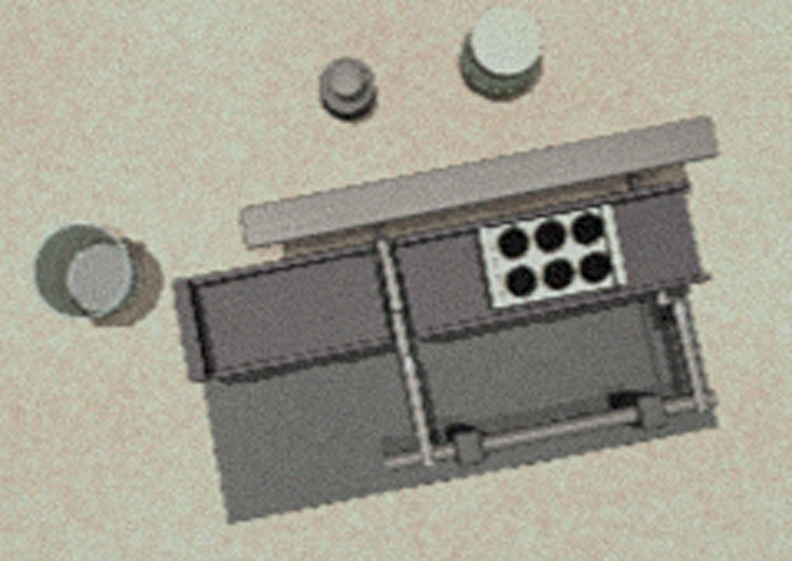

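Call:
play_rows(
  motion=[
    [-0.1,-0.08,0,0.08],
    [-0.22,-0.18,0,0.16],
    [-0.34,-0.28,0,0.25],
    [-0.46,-0.38,0,0.34],
    [-0.58,-0.48,0,0.43],
    [-0.7,-0.58,0,0.52],
    [-0.82,-0.68,0,0.6],
    [-0.93,-0.78,0,0.67],
  ],
  gripper=0.5,
  grip_force=60,
)

```text
clock: 0.9
tool_pos: [397.7, 303.5, 231.1]
ee_rot: [1.299, 2.86, -0.001]
contact_force: [0.5, 0.9, 0.2]
grip_width: 0.493
```

```bash
cat >> h.py <<'E'
XC=np.array([-.197,.980,0]);YC=np.array([-.980,-.197,0]);OC=np.array([564.7,81.35,0])
def ch(p): p=np.asarray(p)-OC; return np.stack([p@XC,p@YC,p[...,2]],-1)
def to(x,y,z):
    o=get_obs();M=R.from_rotvec(o["ee_rot"]).as_matrix();g=OC+x*XC+y*YC+[0,0,z]
    yaw=np.degrees(np.arctan2(M[1,0],M[0,0]));dy=(yaw-101.36+180)%360-180
    print("t",round(o["clock"],2),"chute",ch(o["tool_pos"]).round(1),"width",round(o["grip_width"],3),"F",(np.array([XC,YC,[0,0,1]])@o["contact_force"]).round(1),"tool z",M[:,2].round(3))
    print("shift/300",(M.T@(g-o["tool_pos"])/300).round(3),"yaw/45",round(dy/45,3))
E
python3 -c "
from h import *
to(-155,-26,200)"
```

```text
t 0.9 chute [250.6 119.9 231.1] width 0.493 F [ 0.8 -0.7  0.2] tool z [-0.    -0.001 -1.   ]
shift/300 [-1.415 -0.249  0.104] yaw/45 0.662
```

Call:
play_rows(
  motion=[
    [-0.14,-0.03,0,0.1],
    [-0.28,-0.05,0,0.2],
    [-0.43,-0.08,0,0.3],
    [-0.58,-0.1,0,0.4],
    [-0.72,-0.12,0,0.5],
    [-0.84,-0.14,0,0.6],
    [-0.93,-0.16,0,0.662],
    [-1.0,-0.18,0,0.662],
  ],
)

```text
clock: 1.7
tool_pos: [554.8, 42.3, 230.8]
ee_rot: [1.991, 2.43, -0.002]
contact_force: [-0.0, 0.2, -0.4]
grip_width: 0.501
```

```bash
python3 -c "
from h import *
to(-155,-26,200)"
```

```text
t 1.7 chute [-36.3  17.4 230.8] width 0.501 F [ 0.2 -0.  -0.4] tool z [-0.001 -0.001 -1.   ]
shift/300 [-0.395  0.145  0.103] yaw/45 -0.0
```

Call:
play_rows(
  motion=[
    [-0.08,0.03,0,0],
    [-0.18,0.06,0,0],
    [-0.28,0.1,0.02,0],
    [-0.36,0.14,0.05,0],
    [-0.395,0.145,0.08,0],
    [-0.395,0.145,0.1,0],
    [-0.395,0.145,0.1,0],
    [-0.395,0.145,0.1,0],
  ],
)

```text
clock: 2.5
tool_pos: [620.0, -60.6, 201.2]
ee_rot: [-1.983, -2.434, -0.001]
contact_force: [0.8, 0.2, 0.4]
grip_width: 0.496
```

Run:
```python
from h import *
to(-155,-26,160)
im,d,W=cloud("wrist"); C=ch(W); cv2.imwrite("pics/w1.png",cv2.convertScaleAbs(im,alpha=1.6)); np.save("pics/w1.npy",C)
m=(abs(C[...,2]-140)<5)&(C[...,1]<-30)&(C[...,1]>-75); p=C[m]; print("bar",m.sum(),np.percentile(p,[2,50,98],axis=0).round(1) if m.any() else 0)
m=(im.min(-1)>100)&(C[...,2]>85)&(C[...,2]<125)&(abs(C[...,1])<30)&(C[...,0]<-30); p=C[m]; print("rack",m.sum(),np.percentile(p,[2,50,98],axis=0).round(1) if m.any() else 0)
```

```text
t 2.5 chute [-150.   -26.3  201.2] width 0.496 F [ 0.1 -0.9  0.4] tool z [-0.001  0.002 -1.   ]
shift/300 [-0.017 -0.001  0.137] yaw/45 0.007
bar 10907 [[-191.3  -59.8  138.2]
 [ -90.1  -48.   140. ]
 [ -21.6  -36.9  141.4]]
rack 4613 [[-133.5  -28.1   97.2]
 [ -84.5   -0.9  111.2]
 [ -41.9   28.2  120.8]]
```

View pics/w1.png

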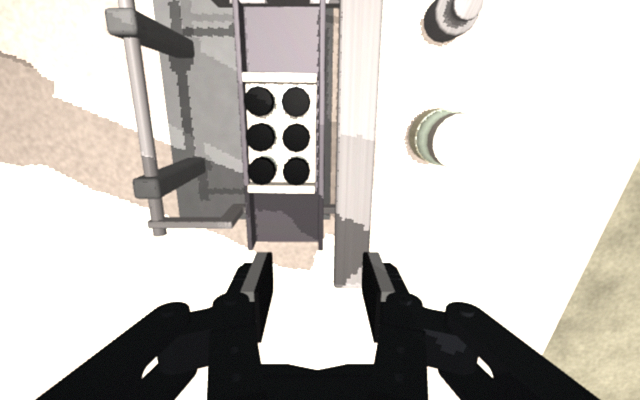

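The wrist view shows the bar under the right finger (columns 335-380), the rack ahead at rows 75-190, and the left finger lined up behind the rack's rear wall. Lowering onto the bar.

Call:
play_rows(
  motion=[
    [-0.01,0.0,0.04,0],
    [-0.017,-0.003,0.09,0],
    [-0.017,-0.003,0.13,0.0],
    [-0.017,-0.003,0.16,0.0],
    [-0.017,-0.003,0.18,0.0],
    [-0.017,-0.003,0.2,0.0],
    [-0.017,-0.003,0.21,0.0],
    [-0.017,-0.003,0.21,0.0],
  ],
)

```text
clock: 3.35
tool_pos: [620.7, -67.9, 138.4]
ee_rot: [-1.987, -2.433, 0.0]
contact_force: [0.5, 0.1, 1.0]
grip_width: 0.503
```

```bash
python3 -c "
from h import *
to(-155,-25,100)"
```

```text
t 3.35 chute [-157.3  -25.4  138.4] width 0.503 F [-0.  -0.6  1. ] tool z [-0.  0. -1.]
shift/300 [ 0.008 -0.001  0.128] yaw/45 0.004
```

Call:
play_rows(
  motion=[
    [0,0,0.015,0],
    [0,0,0.03,0],
    [0,0,0.045,0],
    [0,0,0.06,0],
    [0,0,0.075,0],
    [0,0,0.09,0],
    [0,0,0.1,0],
    [0,0,0.1,0],
  ],
)

```text
clock: 4.15
tool_pos: [621.5, -68.2, 108.0]
ee_rot: [1.987, 2.432, 0.001]
contact_force: [5.1, 1.3, 4.4]
grip_width: 0.5
```

Run:
```python
from h import *
to(-155,-25,92)
im,d,W=cloud("top"); C=ch(W); cv2.imwrite("pics/top2.png",cv2.convertScaleAbs(cv2.resize(im[140:310,220:460],None,fx=3.3,fy=3.3),alpha=1.7))
m=(C[...,0]>-40)&(C[...,0]<70)&(C[...,1]>-66)&(C[...,1]<-44)&(C[...,2]>60)
print("bar z",np.percentile(C[m][:,2],[10,50,90]).round(1),np.percentile(C[m][:,1],[2,98]).round(1))
```

```text
t 4.15 chute [-157.7  -26.2  108. ] width 0.5 F [ 0.2 -5.2  4.4] tool z [ 0.002 -0.    -1.   ]
shift/300 [ 0.009 -0.004  0.053] yaw/45 0.003
bar z [106.  108.4 110.8] [-65.4 -44.3]
```

Call:
play_rows(
  motion=[
    [0,0.003,0.01,0],
    [0,0.006,0.018,0],
    [0,0.008,0.025,0],
    [0,0.009,0.031,0],
    [0,0.01,0.036,0],
    [0,0.01,0.04,0],
    [0,0.01,0.04,0],
    [0,0.01,0.04,0],
  ],
)

```text
clock: 5.0
tool_pos: [622.1, -68.0, 95.8]
ee_rot: [-1.987, -2.431, 0.004]
contact_force: [-0.1, -0.2, 6.0]
grip_width: 0.501
```

```bash
cat > look.py <<'E'
from h import *
import sys
to(float(sys.argv[1]),float(sys.argv[2]),float(sys.argv[3]))
im,d,W=cloud("top"); C=ch(W)
f=np.array(ch(get_obs()["tool_pos"]))
for a,b in [(-195,-170),(-110,-50),(-50,0),(0,75)]:
    m=(C[...,0]>a)&(C[...,0]<b)&(C[...,1]>-66)&(C[...,1]<-44)&(C[...,2]>60)&(C[...,2]<145)
    if m.sum()>20: print("bar",a,b,np.percentile(C[m][:,2],[10,50,90]).round(1))
m=(im.max(-1)<60)&(abs(C[...,2]-133.5)<4)&(abs(C[...,1])<30)
print("caps",m.sum(),C[m].mean(0).round(1),np.ptp(C[m],axis=0).round(1))
m=(abs(C[...,0])<3)&(abs(C[...,1]+4)<12)&(C[...,2]<105); print("plate z",np.percentile(C[m][:,2],[10,50,90]).round(1))
cv2.imwrite(sys.argv[4],cv2.convertScaleAbs(cv2.resize(im[120:310,220:460],None,fx=3.3,fy=3.0),alpha=1.7))
E
python3 look.py -140 -26 96 pics/top3.png
```

```text
t 5.0 chute [-157.7  -26.9   95.8] width 0.501 F [-0.2  0.1  6. ] tool z [-0.003 -0.    -1.   ]
shift/300 [ 0.059 -0.003 -0.001] yaw/45 0.003
bar -110 -50 [92.3 95.5 98.6]
bar -50 0 [92.3 95.5 98.9]
bar 0 75 [92.3 95.7 98.6]
caps 350 [-95.3  -0.5 133.6] [86.4 39.3  7.7]
plate z [34.1 65.9 69.7]
```

View pics/top3.png

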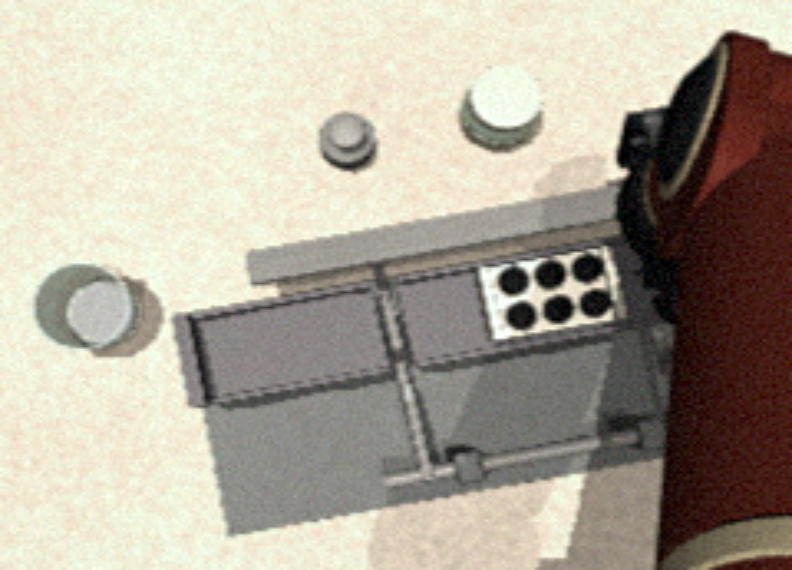

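Call:
play_rows(
  motion=[
    [0.01,0,0,0],
    [0.025,0,0,0],
    [0.04,0,0,0],
    [0.06,0,0,0],
    [0.08,0,0,0],
    [0.1,0,0,0],
    [0.12,0,0,0],
    [0.14,0,0,0],
  ],
)

```text
clock: 5.85
tool_pos: [615.8, -28.4, 96.7]
ee_rot: [1.987, 2.429, -0.002]
contact_force: [2.2, -5.6, 4.8]
grip_width: 0.499
```

```bash
python3 look.py 24 -26.9 95.8 pics/top4.png
```

```text
t 5.85 chute [-117.6  -28.4   96.7] width 0.499 F [-5.9 -1.1  4.8] tool z [ 0.002 -0.003 -1.   ]
shift/300 [ 0.472 -0.005  0.001] yaw/45 0.001
bar -110 -50 [94.3 97.1 99.8]
bar -50 0 [ 94.2  97.5 100. ]
bar 0 75 [ 94.1  97.3 100.2]
caps 374 [-67.8   0.4 133.6] [61.3 40.7  7.1]
plate z [35.4 66.8 71.2]
```

Call:
play_rows(
  motion=[
    [0.03,0,0.002,0],
    [0.07,-0.002,0.004,0],
    [0.11,-0.003,0.005,0],
    [0.15,-0.004,0.005,0],
    [0.19,-0.005,0.005,0],
    [0.23,-0.005,0.005,0],
    [0.27,-0.005,0.005,0],
    [0.3,-0.005,0.005,0],
  ],
)

```text
clock: 6.7
tool_pos: [596.7, 59.5, 95.5]
ee_rot: [1.986, 2.428, -0.002]
contact_force: [2.8, -5.3, 6.6]
grip_width: 0.497
```

```bash
python3 look.py 30 -26.9 95.8 pics/top5.png
```

```text
t 6.7 chute [-27.7 -27.1  95.5] width 0.497 F [-5.8 -1.7  6.6] tool z [ 0.003 -0.004 -1.   ]
shift/300 [ 0.192 -0.    -0.002] yaw/45 0.002
bar -195 -170 [92.5 95.2 98.7]
bar 0 75 [92.2 95.7 98.7]
caps 120 [ 43.3   1.6 133.6] [25.2 38.3  7.4]Traceback (most recent call last):
  File "look.py", line 11, in <module>
    m=(abs(C[...,0])<3)&(abs(C[...,1]+4)<12)&(C[...,2]<105); print("plate z",np.percentile(C[m][:,2],[10,50,90]).round(1))
                                                                             ~~~~~~~~~~~~~^^^^^^^^^^^^^^^^^^^^^^
    return _quantile_unchecked(
        a, q, axis, out, overwrite_input, method, keepdims, weights)
    return _ureduce(a,
                    func=_quantile_ureduce_func,
    ...<5 lines>...
                    overwrite_input=overwrite_input,
                    method=method)
    r = func(a, **kwargs)
    result = _quantile(arr,
                       quantiles=q,
    ...<2 lines>...
                       out=out,
                       weights=wgt)
    slices_having_nans = np.isnan(arr[-1, ...])
                                  ~~~^^^^^^^^^
IndexError: index -1 is out of bounds for axis 0 with size 0
```

Call:
play_rows(
  motion=[
    [0.03,0,0,0],
    [0.06,0,0,0],
    [0.09,0,0,0],
    [0.115,0,0,0],
    [0.135,0,0,0],
    [0.15,0,0,0],
    [0.16,0,0,0],
    [0.17,0,0,0],
  ],
)

```text
clock: 7.55
tool_pos: [586.5, 108.8, 95.3]
ee_rot: [1.987, 2.428, -0.003]
contact_force: [3.2, -4.9, 6.5]
grip_width: 0.5
```

```bash
sed -i '/plate z/d' look.py; python3 look.py 31 -26.9 95.8 pics/top6.png
```

```text
t 7.55 chute [ 22.6 -26.7  95.3] width 0.5 F [-5.4 -2.2  6.5] tool z [ 0.002 -0.004 -1.   ]
shift/300 [ 0.028  0.001 -0.002] yaw/45 0.001
bar -195 -170 [92.4 95.  98.1]
bar -110 -50 [91.8 95.  98.4]look.py:10: RuntimeWarning: Mean of empty slice.
  print("caps",m.sum(),C[m].mean(0).round(1),np.ptp(C[m],axis=0).round(1))
  ret = um.true_divide(
Traceback (most recent call last):
  File "look.py", line 10, in <module>
    print("caps",m.sum(),C[m].mean(0).round(1),np.ptp(C[m],axis=0).round(1))
                                               ~~~~~~^^^^^^^^^^^^^
ValueError: zero-size array to reduction operation maximum which has no identity
```

Still about 8 mm to go. I'll creep forward until the force rises.

Call:
play_rows(
  motion=[
    [0.004,0,0,0],
    [0.008,0,0,0],
    [0.012,0,0,0],
    [0.016,0,0,0],
    [0.02,0,0,0],
    [0.023,0,0,0],
    [0.025,0,0,0],
    [0.025,0,0,0],
  ],
)

```text
clock: 8.4
tool_pos: [585.0, 115.7, 95.3]
ee_rot: [1.987, 2.428, -0.003]
contact_force: [2.8, -6.1, 6.4]
grip_width: 0.504
```

```bash
python3 -c "
from h import *
to(31,-26.9,95.8)"
```

```text
t 8.4 chute [ 29.7 -26.6  95.3] width 0.504 F [-6.6 -1.5  6.4] tool z [ 0.002 -0.004 -1.   ]
shift/300 [ 0.004  0.001 -0.002] yaw/45 0.001
```

Call:
play_rows(
  motion=[
    [0.002,0,0,0],
    [0.004,0,0,0],
    [0.006,0,0,0],
    [0.008,0,0,0],
    [0.01,0,0,0],
    [0.011,0,0,0],
    [0.012,0,0,0],
    [0.012,0,0,0],
  ],
)

```text
clock: 9.2
tool_pos: [584.9, 115.7, 95.4]
ee_rot: [1.987, 2.423, -0.007]
contact_force: [2.8, -10.0, 5.8]
grip_width: 0.5
```

Run:
```python
from h import *
to(31,-26.9,95.8)
im,d,W=cloud("wrist"); C=ch(W); cv2.imwrite("pics/w2.png",cv2.convertScaleAbs(im,alpha=1.6))
```

```text
t 9.2 chute [ 29.7 -26.6  95.4] width 0.5 F [-10.3  -0.7   5.8] tool z [ 0.003 -0.009 -1.   ]
shift/300 [ 0.004  0.001 -0.001] yaw/45 -0.001
```

View pics/w2.png

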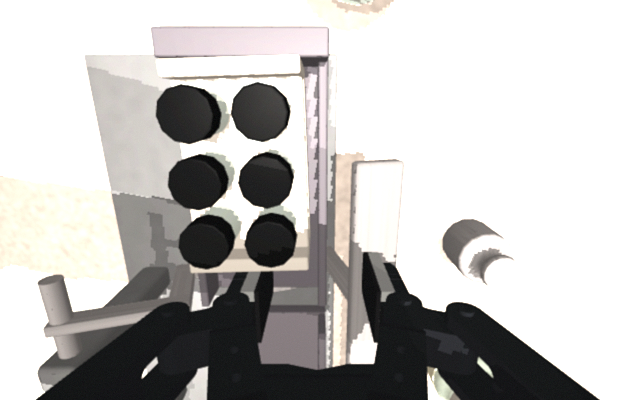

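The wrist view shows the rack's front wall (row 65) against the stop (row 45), with the rack sitting square. The tool stalled while the force rose to 10 N, so the rack is home. Next I'll back off 3 mm and lift slowly so the gate comes up gently.

Call:
play_rows(
  motion=[
    [-0.008,0,0,0],
    [-0.018,0,0,0],
    [-0.024,0,0,0],
    [-0.024,0,0,0],
    [-0.024,0,-0.015,0],
    [-0.024,0,-0.035,0],
    [-0.024,0,-0.06,0],
    [-0.024,0,-0.085,0],
  ],
)

```text
clock: 10.05
tool_pos: [583.5, 115.2, 120.6]
ee_rot: [-1.986, -2.431, 0.004]
contact_force: [-0.0, -2.0, 2.3]
grip_width: 0.505
```

Call:
play_rows(
  motion=[
    [0,0,-0.025,0],
    [0,0,-0.05,0],
    [0,0,-0.075,0],
    [0,0,-0.1,0],
    [0,0,-0.14,0],
    [0,0,-0.2,0],
    [0,0,-0.27,0],
    [0,0,-0.32,0],
  ],
)

```text
clock: 10.85
tool_pos: [585.3, 115.7, 218.1]
ee_rot: [1.987, 2.433, 0.002]
contact_force: [0.1, -0.5, -0.4]
grip_width: 0.5
```

```bash
python3 -c "
from h import *
to(-100,80,220)"
```

```text
t 10.85 chute [ 29.6 -27.  218.1] width 0.5 F [-0.5 -0.  -0.4] tool z [ 0.002  0.    -1.   ]
shift/300 [-0.431 -0.358 -0.007] yaw/45 0.004
```

Call:
play_rows(
  motion=[
    [0.08,0,-0.05,0],
    [0.2,0,-0.1,0],
    [0.34,0,-0.12,0],
    [0.48,0,-0.12,0],
    [0.62,0,-0.12,0],
    [0.74,0,-0.12,0],
    [0.8,0,-0.12,0],
    [0.8,0,-0.12,0],
  ],
)

```text
clock: 11.65
tool_pos: [535.3, 354.0, 251.9]
ee_rot: [-1.979, -2.437, -0.0]
contact_force: [-0.7, -0.4, 0.5]
grip_width: 0.495
```

Run:
```python
from h import *
to(0,0,200)
im,d,W=cloud("top"); C=ch(W)
cv2.imwrite("pics/top9.png",cv2.convertScaleAbs(cv2.resize(im[120:310,220:460],None,fx=3.3,fy=3.0,interpolation=cv2.INTER_CUBIC),alpha=1.7))
m=(C[...,1]<-36)&(C[...,1]>-66)&(C[...,0]<70)&(C[...,0]>-190)&(C[...,2]>85); print("bar z",np.median(C[m][:,2]))
m=(im.max(-1)<60)&(abs(C[...,2]-133.5)<4)&(abs(C[...,1])<24)
n,l,s,c=cv2.connectedComponentsWithStats(m.astype(np.uint8))
for i in range(1,n):
    if s[i,4]>30: print(C[l==i].mean(0).round(1),s[i,4])
m=(abs(C[...,0])<2.5)&(abs(C[...,1]+4)<10); print("plate z",np.percentile(C[m][:,2],[50,90]).round(1))
for pt in [(325,165),(372,155)]: print(np.round(W[pt[1],pt[0]],1))
```

```text
t 11.65 chute [273.  -24.9 251.9] width 0.495 F [-0.3  0.8  0.5] tool z [-0.001  0.001 -1.   ]
shift/300 [-0.91  -0.091  0.172] yaw/45 0.011
bar z 139.73835639159142
[ 57.9  -9.6 133.8] 60
[ 79.6  -9.1 134.1] 63
[101.4  -8.4 134. ] 62
[ 56.8  13.2 134. ] 63
[ 78.8  13.8 133.9] 61
[100.9  14.4 134. ] 63
plate z [97.7 99.5]
[700.6 110.8  56.9]
[719.2  11.6  70.1]
```

View pics/top9.png

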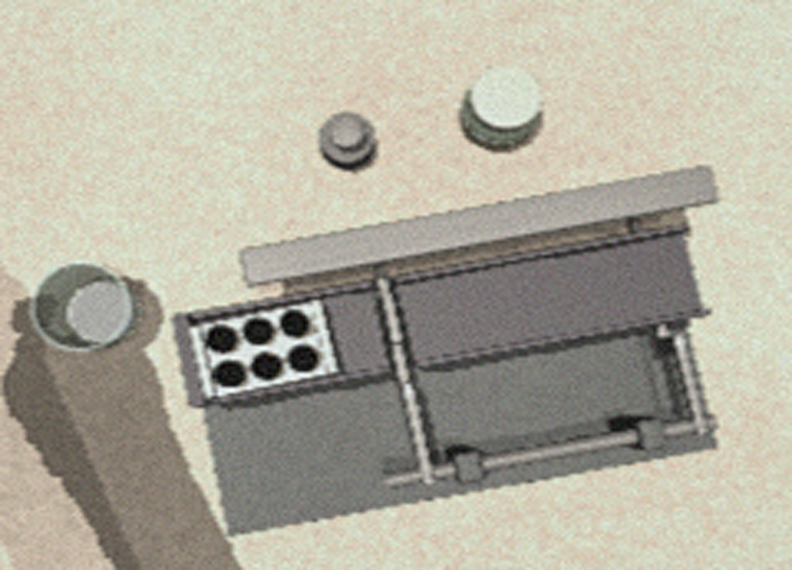

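The top view shows the rack at the stop, the gate up behind it (plate z about 98, bar about 140), and the weight and jar in place. The caps suggest the rack may be yawed by 1-2°, so I'll check from close above.

Call:
play_rows(
  motion=[
    [-0.08,-0.01,0,0],
    [-0.2,-0.02,0,0],
    [-0.34,-0.04,0,0],
    [-0.48,-0.06,0,0],
    [-0.62,-0.08,0.03,0],
    [-0.75,-0.08,0.06,0],
    [-0.82,-0.08,0.08,0],
    [-0.82,-0.08,0.08,0],
  ],
)

```text
clock: 12.5
tool_pos: [562.5, 95.2, 228.4]
ee_rot: [2.002, 2.417, -0.007]
contact_force: [0.1, -0.5, -0.2]
grip_width: 0.5
```

Run:
```python
from h import *
to(25,0,225)
im,d,W=cloud("wrist"); C=ch(W); cv2.imwrite("pics/w3.png",cv2.convertScaleAbs(im,alpha=1.0)); np.save("pics/w3.npy",C)
def line(m,lab):
    p=C[m]; print(lab,m.sum(),np.percentile(p,[2,50,98],axis=0).round(1).tolist())
z=C[...,2]
m=(abs(z-112)<4)&(C[...,0]>112)&(C[...,0]<140)&(abs(C[...,1])<35); line(m,"stop top")
def edge(m,side):
    ys=np.arange(-22,24,4);r=[]
    for y in ys:
        q=C[m&(abs(C[...,1]-y)<2)][:,0]
        if len(q)>5: r.append((y,np.percentile(q,97 if side>0 else 3)))
    r=np.array(r); k=np.polyfit(r[:,0],r[:,1],1); print("edge slope deg",np.degrees(np.arctan(k[0])).round(2),"x at 0",k[1].round(1), "n",len(r), r[:,1].round(1))
edge(m,-1)
f=(abs(z-120)<3.5)&(C[...,0]>20)&(C[...,0]<125)&(abs(C[...,1])<30)
line(f,"rack top"); edge(f,1); edge(f,-1)
n,l,s,c=cv2.connectedComponentsWithStats(((z>131)&(z<137)&(abs(C[...,1])<30)&(C[...,0]>30)).astype(np.uint8))
P=np.array([C[l==i].mean(0) for i in range(1,n) if s[i,4]>200]); print(P.round(1))
b=(abs(z-140)<3)&(C[...,1]<-30); line(b,"bar")
w=(abs(z-98)<3)&(C[...,1]<-25)&(C[...,1]>-36)&(C[...,0]>-10); p=C[w]; k=np.polyfit(p[:,0],p[:,1],1); print("wall slope deg",np.degrees(k[0]),w.sum())
```

```text
t 12.5 chute [ 14.   -0.6 228.4] width 0.5 F [-0.5  0.  -0.2] tool z [-0.001 -0.005 -1.   ]
shift/300 [ 0.037 -0.002  0.011] yaw/45 -0.014
stop top 1486 [[112.4, -27.9, 109.8], [125.0, 1.8, 111.9], [130.6, 30.6, 113.7]]
edge slope deg -4.75 x at 0 113.4 n 12 [121.1 112.1 112.8 113.6 113.5 112.4 112.2 112.3 112.3 112.9 113.1 112.4]
rack top 1142 [[40.7, -19.5, 117.3], [114.8, 3.1, 119.9], [120.0, 26.3, 121.3]]
edge slope deg 34.18 x at 0 113.8 n 12 [ 46.9 120.4 120.5 120.6 119.9 119.9 120.  120.  119.4 119.4 119.4 119.5]
edge slope deg -1.31 x at 0 41.0 n 12 [41.1 41.3 41.5 41.4 41.5 41.2 40.7 40.7 40.8 40.9 40.7 40.2]
[[102.7  -7.5 133.9]
 [102.   15.4 133.9]
 [ 80.8  -8.1 133.9]
 [ 80.1  14.7 133.9]
 [ 59.   -8.8 133.9]
 [ 58.3  14.1 133.9]]
bar 5135 [[-118.1, -59.8, 138.2], [27.3, -47.4, 140.0], [78.9, -37.0, 141.4]]
wall slope deg 0.16282175613224942 734
```

View pics/w3.png

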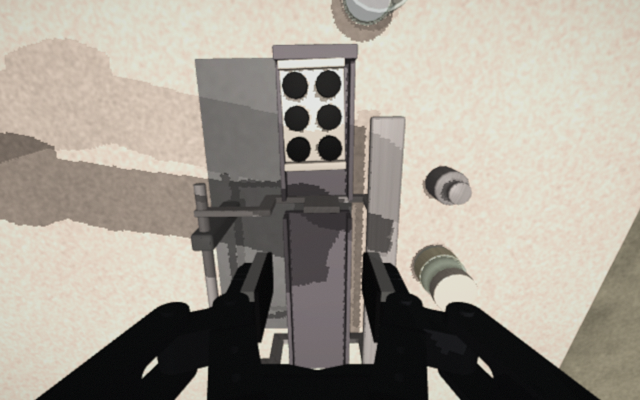

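The close view shows the rack at rows 58-170, tight against the stop at row 50. Its front edge is at x = 119.4-120.5 mm, its origin is about 80 mm, and its yaw of about 1.5° is within the chute's side play. The gate is shut behind it and the hand is clear, so I'm handing in.

```bash
python3 -c "
from h import *
print(hand_in(), get_obs()['clock'])"
```

```text
the job is handed in; nothing more can be done
the job is handed in; nothing more can be done
```

The rack is home against the end stop, the gate has sprung shut behind it, and I handed the job in at about 12.5 s. I half-closed the hand so one finger held the press bar down, at about 95–97 mm. The other finger pushed the rack's rear wall over the lowered gate until it stalled at 10 N. I then tried to back off 3 mm and lifted slowly; the readings show the finger barely drew back before the lift.

**Last checks that agreed:**
- **Rack:** its origin is at about 80 mm along the chute, and its front edge is at 119.4–120.5 mm against the stop face at 120 mm.
- **Gate:** the bar is at 140 mm and the plate top at 98 mm, so it is fully shut.
- **Bystanders:** the weight and jar are where they were. The beaker looks unmoved in the pictures, but I did not measure it.
- **Hand:** it is clear of everything, with no contact force.

**Small deviation:** the rack stands about 1.5° askew, against the hinge-side wall of the chute. By measurement the bar-side front corner touches the stop and the other corner is about 1 mm short. It looked square while I was pushing, so it may have turned when I lifted the finger. I left it, because correcting it would have meant reaching in beside the shut gate.

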